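# Level a sagging picture frame by its hidden pivot bolt and hold it

## Robot

A 6-joint arm with a two-finger parallel gripper is mounted at the origin on the work surface. World frame = base frame: x ahead of the robot, y to its left, z up, the work surface at z = 0. Lengths are in mm, angles in degrees, forces in N, time in s.
With the tool pointing down it reaches from about 350 to 850 mm from the base axis. Payload 8.1 kg.
Tool frame: the origin (TCP) lies between the finger pads, 19 mm behind the fingertips; this is the grasp point; z points along the fingers, y is the line along which they close (so a half turn about z gives the same grasp; the last joint's range is limited). The gripper opens to 85 mm and grips with 20 to 120 N. Pads are 22 mm wide; open, the fingers measure 114 mm over their backs; the gripper's body (76 mm by 85 mm) begins 54 mm behind the grasp point. The pads swing forward as they close: fully open they stand 13 mm farther back than shut.
Start: joints at [58.591, 7.471, 85.268, -0, 87.261, -4.893], TCP at [267.854, 536.898, 249.992] pointing down, gripper open.
Joint ranges: [-169.43, 169.43], [-51.17, 129.36], [1.28, 143.12], [-76.62, 256.62], [0, 156.53], [-152.29, 152.29]. Speed limits (degrees/s): [136.94, 136.94, 159.86, 180, 180, 180].

## Interface

Orientations are given as [roll, pitch, yaw] about the fixed x, y, z axes, in that order (R = Rz(yaw) Ry(pitch) Rx(roll)).
In Python, from bench import sense, eyes, job, models gives the robot as it stands. The module is installed in compiled form; this text tells all that it offers.
- The arm moves only by the tool apply_moves, never from a script. Its argument "rows" is a list of rows, each a list of 6 numbers: the shift along the tool's x, y, z in mm, then the turn, a rotation vector about the tool's x, y, z in rad. In form: [[dx, dy, dz, rx, ry, rz], ...]. A call has exactly 5 rows; each row shifts and turns the commanded pose from where the row before left it, along the tool's axes as they then stand; what a row does not reach is not made up. A row lasts 1/8 s, in which the tool goes at most 62.5 mm and 10.7 degrees, less where a joint would pass 70% of its speed; a pose out of reach is approached as far as the arm can. A call is refused whole if a number of a shift passes 62.5 or a number of a turn 0.188, either way. A call with a gripper value outside its range is refused whole. "fingers" is the finger opening in mm, from 0 to 85.4, set as the call begins (left out, the last holds). The fingers move at their own pace and stop on an object; "grip_force" is the grip in N (left out, the last holds). Time passes only in rows, so rows that do not move let the fingers close, or fill a call up. It gives the time, the measured TCP pose, the force, the opening and the grip force at its end, in the units of the state.
- sense(): the state, without advancing time (a new reading comes with each control period).
- eyes.snapshot(name): name is "side" or "top"; returns (picture, depth): 420x560x3 uint8, red, green, blue; 420x560 float32, mm along the optical axis (not along the pixel's ray), 0 where there is no reading.
- eyes.get_calibration(name): a dict with "intrinsics" (3x3 intrinsics, pixels), "R" (3x3) and "t" (3): a world point X has camera coordinates R X + t. Camera axes: x right, y down, z forward; pixel columns grow to the right and rows downward; lengths in mm; the calibration is good to about 2 mm. A picture is of the moment at which its call begins. get_calibration takes no time and is no camera call.
- job.hand_in(): hands the job in; it is judged then, once.
Trained networks look in the newest picture that a camera, given by its name, has taken for a name from the list of things; names that differ only in an ending like _2 or _b are one class to them, and where a whole thing is asked for, a point or a joint stands for the part that bears it (a point fixed in the world has none). Each returns a list of dicts, best first, with "confidence" (0 to 1); they miss things now and then, are a little off and sometimes report something else, mostly with a low value. They report only what shows in the picture. A call takes as long as a camera call. They do not tell look-alikes from the thing itself.
- models.boxes_of(name, camera): "xyz" ([x, y, z] in mm, in world coordinates, good to about 4 mm: the middle of the surface that is visible of it).
- models.cut_out(name, camera): "pixels" (420x560 bool, what is visible of it).
- models.place_of(name, camera): "xyz" ([x, y, z] in mm, in world coordinates, good to about 4 mm: a listed point, or the origin of a listed thing).
The state is a dict: "time": time; "joint_pos": joint angles; "qd": joint speeds; "joint_efforts": joint torques, N m; "tool_pos": TCP position; "tcp_rot": TCP orientation; "ft_force": force on the tool from outside, world axes, zero at the start; "wrist_torque": the same for the moment, N m; "finger_gap": finger opening in mm; "grip_force": force on a finger pad.
Only numpy, scipy, OpenCV 4.12 (cv2) and the standard library are available. Lean on these libraries where they do the work, as an engineer would, in place of code of your own. Each camera call takes 0.05 s, during which the arm holds its last target. There are 200 camera calls.

## Task

The digital picture frame on its desk stand has sagged crooked because its pivot bolt is loose. Flip the stand's cover right over onto its back by its orange tab, reach down through the narrow gap behind the bracket, grasp the brass hexagonal bolt head between the fingers, turn the frame level with it and hold the bolt there so it cannot turn back; finish while still holding it, ready for the nut to be tightened. Never touch the picture frame itself, and leave the other things on the desk where they are.

Things in the scene. Friction and masses are not known exactly. Their poses are not given: they have to be found in the camera images.
- mount: Stand fixed to the desk: steel base 150 x 130 x 8 mm, two upright grey plates 56 mm wide (y), 6 mm thick, tops 155 mm above the desk: front plate (the bracket) at x -28 to -22 mm, rear plate x 22 to 28 mm. The 44 mm gap between is open at both y sides. Origin: on the desk under the gap's centre; x from the frame (robot's side) to the rear, y along the gap, z up. Yaw within 0.35 rad.
- cover (a joint): Hinge of the aluminium cover (58 mm along x, 60 mm along y, 4 mm thick) that lies over the gap on the plates' tops. 0 = closed, level; 1.57 = upright; 3.08 = flipped right over, lying out to the rear (its stop). 60 g; let go below about 1.2 it falls shut, past about 1.6 it falls on over to the stop.
- cover_hinge (a point): Hinge line of the cover: on top of the rear plate, 155 mm above the desk, at x = 25 mm, y = 0 in the stand's frame. The line runs along the stand's y; the cover's free edge swings up and to the rear.
- cover_tab (a point): Point to pinch on the cover's orange tab, near its free edge. The closed tab stands upright, 8 mm thick along the stand's y (pinch it so), 16 mm wide along x, 30 mm above the cover; the point lies 6 mm below its top, 50 mm in front of the hinge line and 28 mm above it; it swings with the cover. The tab may turn between the fingers.
- swivel (a joint): Turn of bolt, nut and frame together about the stand's x axis (level, 125 mm above the desk, y = 0). 0 = frame level; positive = right-handed about the stand's +x (its +y side up). Starts sagged at 0.2 to 0.42; range -0.6 to 0.6. The frame's uneven weight (about 0.02 Nm when level, friction 0.006 Nm) turns it back to 0.2 or more if let go.
- bolt_head (a point): Brass hexagon bolt head behind the bracket, under the cover: 24 mm across flats, 14 mm long. Origin: its centre, 125 mm above the desk, at x = -9, y = 0 mm of the stand (it fills x -16 to -2). x along the bolt to the rear; two flats face its own +y and -y, upright when the frame is level. Turns with joint swivel. 20 mm fingers clear the bracket best centred 6 mm to the rear of its centre.
- photo_frame (a point): Black digital picture frame, 170 mm wide, 115 mm high, 14 mm thick, fixed to the front end of the bolt, at x -67 to -53 mm of the stand. Origin: on the bolt axis, 10 mm above the frame's own centre; axes as bolt_head. Its upper corner reaches up to 85 mm above the bolt axis when it sags. Not to be touched.
- spanner: Bystander: steel wrench 160 mm long, lying beside the stand. Origin under its centre.
- mug: Bystander: blue mug, 80 mm wide, 95 mm high. Origin under its centre.
- stapler: Bystander: red and black stapler 140 x 35 x 55 mm. Origin under its centre.
- paperweight: Bystander: green glass paperweight 72 mm wide, 43 mm high. Origin under its centre.
- calculator: Bystander: grey pocket calculator 130 x 70 x 14 mm lying flat. Origin under its centre.
- tape_roll: Bystander: amber tape roll 76 mm wide, 19 mm high. Origin under its centre.
There are look-alikes about, which are no part of the job. There is more than one size of the mount; the one meant has the size given above.

How it is judged:
By the outcome, as a careful person would: the job done as asked, in the order asked, and still so for the second after the job is handed in, while the arm keeps its last pose, push and grip.
It also fails if it takes over 48 s, if anything falls off the work surface, if the arm or the gripper's body presses on something with over 40 N, if the wrist force passes 120 N, or if a joint passes its speed limit or range.

## Working session

There is one attempt and no reset: what is moved stays moved. The work goes in short steps, Python scripts to look and compute and a tool call to move; the robot and the scene stay as the last step left them, time stands still between calls to the robot, and variables do not carry over. Pictures are saved under pics/ and viewed, at most 10 in all, crops included, and the job is handed in when it is done.

Besides the shell and the picture viewer there is one more tool, called after "Call:" as name([rows], argument=value, ...), one row to a line, values as JSON. apply_moves: Moves the arm, as the interface text tells. Its arguments: {"type":"object","properties":{"rows":{"type":"array"},"fingers":{"type":"number"},"grip_force":{"type":"number"}},"required":["rows"]}

```bash
mkdir -p pics; cat > h.py <<'E'
import numpy as np, cv2
from bench import sense, eyes, job, models
def snap(n,f=None):
    p,d=eyes.snapshot(n)
    if f: cv2.imwrite('pics/'+f,p[:,:,::-1])
    return p,d
def cloud(n,d):
    c=eyes.get_calibration(n);K=c["intrinsics"];v,u=np.mgrid[:d.shape[0],:d.shape[1]]
    X=np.stack([(u-K[0][2])/K[0][0]*d,(v-K[1][2])/K[1][1]*d,d],-1)
    return (X-np.array(c["t"]))@np.array(c["R"])
E
python3 - <<'E'
from h import *
for n in("side","top"):
    p,d=snap(n,n+'1.png')
    for t in("mount","cover_hinge","cover_tab","bolt_head","photo_frame"):
        print(n,t,[(np.round(r["xyz"]).tolist(),round(r["confidence"],2)) for r in models.place_of(t,n)])
s=sense();print(s)
E
```

```text
side mount [([331.0, 125.0, -0.0], 0.97), ([587.0, -238.0, 1.0], 0.96), ([586.0, -57.0, -1.0], 0.95)]
side cover_hinge [([368.0, 121.0, 213.0], 0.83), ([601.0, -238.0, 108.0], 0.79), ([614.0, -56.0, 155.0], 0.75), ([346.0, -433.0, -1.0], 0.66)]
side cover_tab [([566.0, -50.0, 186.0], 0.75), ([298.0, 132.0, 252.0], 0.57), ([565.0, -238.0, 129.0], 0.47)]
side bolt_head [([576.0, -240.0, 86.0], 0.96), ([577.0, -53.0, 125.0], 0.88), ([318.0, 129.0, 173.0], 0.74)]
side photo_frame [([532.0, -44.0, 123.0], 0.95), ([543.0, -242.0, 85.0], 0.83), ([247.0, 136.0, 176.0], 0.8)]
top mount [([587.0, -52.0, -5.0], 0.98), ([333.0, 126.0, 2.0], 0.6), ([584.0, -237.0, -2.0], 0.56)]
top cover_hinge [([608.0, -54.0, 153.0], 0.95), ([604.0, -235.0, 109.0], 0.93), ([365.0, 120.0, 213.0], 0.87), ([513.0, -428.0, -2.0], 0.59)]
top cover_tab [([563.0, -47.0, 180.0], 0.85), ([299.0, 126.0, 250.0], 0.72), ([347.0, -276.0, -0.0], 0.7), ([569.0, -242.0, 127.0], 0.46), ([550.0, 497.0, 2.0], 0.29)]
top bolt_head [([580.0, -242.0, 90.0], 0.73), ([580.0, -45.0, 127.0], 0.67), ([347.0, -277.0, -2.0], 0.17)]
top photo_frame [([530.0, -39.0, 125.0], 0.83), ([250.0, 140.0, 171.0], 0.83), ([544.0, -244.0, 89.0], 0.68), ([767.0, 4.0, -0.0], 0.45)]
{'time': 0.6, 'joint_pos': array([ 5.85909524e+01,  7.46922783e+00,  8.52662744e+01,  4.67830938e-04,
        8.72622724e+01, -4.89431748e+00]), 'qd': array([-0.04568669, -0.07712582,  0.07223792,  0.13923646,  0.07737302,
        0.03842134]), 'joint_efforts': array([ 1.73627959e-04, -5.68952572e+01, -5.00596511e+01, -3.64583402e-04,
        1.52469929e-03, -9.12409689e-06]), 'tool_pos': array([267.85244474, 536.90770851, 250.02708608]), 'tcp_rot': array([ 1.79997743e+02, -2.75731330e-04,  1.53485248e+02]), 'ft_force': array([-0.30481541, -0.53714172,  0.17764138]), 'wrist_torque': array([0.00683319, 0.02671993, 0.02673948]), 'grip_force': 0.0, 'finger_gap': 85.37713654884095}
```

View pics/side1.png

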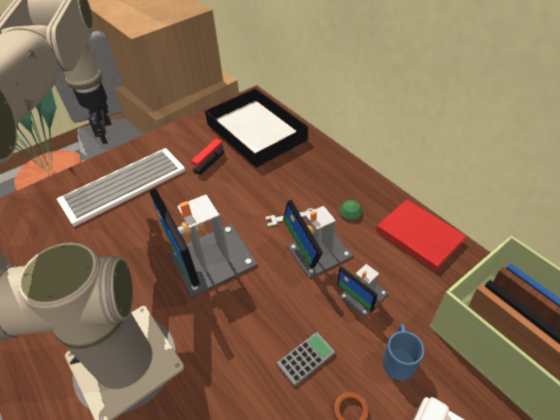

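View pics/top1.png

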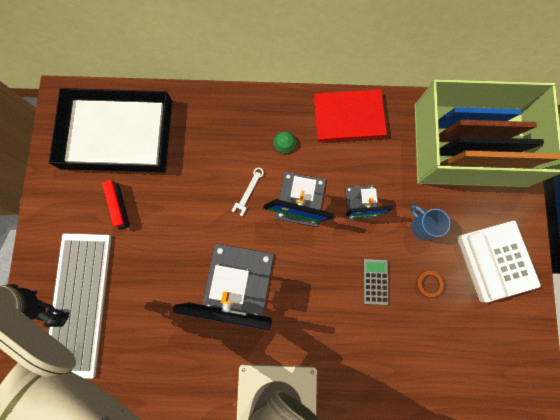

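```bash
python3 - <<'E'
from h import *
for n in("side","top"):
    p,d=snap(n);X=cloud(n,d)
    near=(np.abs(X[...,0]-580)<110)&(np.abs(X[...,1]+55)<75)
    # cover plane points & edges
    m=near&(np.abs(X[...,2]-158)<6)&(X[...,0]>540)
    hsv=cv2.cvtColor(p,cv2.COLOR_RGB2HSV)
    org=near&(X[...,2]>145)&(hsv[...,1]>150)&(hsv[...,0]<25)&(hsv[...,0]>4)
    P=X[m&~org][:,:2]
    print(n,m.sum(),P.mean(0),np.percentile(X[m][:,2],50),cv2.minAreaRect(P.astype(np.float32)))
    O=X[org];print('tab',len(O),O.mean(0),O.min(0),O.max(0),cv2.minAreaRect(O[:,:2].astype(np.float32)))
    b=near&(X[...,2]<12)&(X[...,2]>5)
    print('base',cv2.minAreaRect(X[b][:,:2].astype(np.float32)))
    for t in("cover","photo_frame"):
        for r in models.cut_out(t,n):
            Q=X[r["pixels"]&(d>0)];q=np.median(Q,0)
            if np.linalg.norm(q[:2]-[565,-50])<60:
                c=Q-q;print(t,n,q,len(Q),Q.min(0),Q.max(0))
                if t=="photo_frame": 
                    f=Q[np.abs(c[:,0])<60];w,V=np.linalg.eigh(np.cov(f.T));print(V[:,0],w)
E
```

```text
side 356 [589.00568601 -58.35868116] 158.42923891425522 ((588.7042846679688, -55.2035026550293), (63.379451751708984, 61.60811233520508), 79.83259582519531)
tab 39 [563.22687677 -52.11731795 178.81449221] [531.28588226 -56.48061499 154.08109028] [573.71150738  -5.89205608 190.06902183] ((547.5457153320312, -33.40415954589844), (14.812361717224121, 62.17546463012695), 43.983497619628906)
base ((575.344970703125, -54.084739685058594), (131.9170379638672, 183.3141326904297), 79.88237762451172)
photo_frame side [526.2567969  -55.26026627 135.24407763] 1176 [ 511.51683692 -139.4336254    -3.13882414] [654.93516185 143.70328134 196.05160422]
[ 0.99024011 -0.13818587 -0.01814338] [  61.34928974 1234.11440304 2387.3477289 ]
top 457 [586.84825071 -53.45708585] 159.67198400322243 ((586.1848754882812, -53.065216064453125), (59.63377380371094, 61.27003860473633), 81.12461853027344)
tab 24 [556.92549035 -44.54260268 181.66279309] [526.85937221 -52.36969478 155.08760505] [569.97437634  -6.9111487  193.28412935] ((545.3455810546875, -32.774452209472656), (11.02857780456543, 61.91655731201172), 44.765869140625)
base ((578.7456665039062, -55.84075927734375), (148.10557556152344, 214.70455932617188), 89.55289459228516)
cover top [587.63165117 -52.74326458 159.89419292] 472 [555.77819945 -97.61784536   6.56956377] [653.18873711 -21.42072462 193.28412935]
cover top [559.94657999 -48.38167124 114.49340968] 2342 [ 506.05815758 -142.09419012   -6.45746052] [672.22763767  48.60218525 198.82849605]
photo_frame top [526.75446893 -43.08446588 148.84175302] 839 [ 508.75275475 -133.20167088    4.25050571] [579.80497868  51.51749257 198.82849605]
[ 0.98876546 -0.14863712 -0.01580765] [  74.90034782 1403.89495079 2247.72949246]
```

The pictures show three stands. The middle one (side picture about (312,235), top picture about (300,195)) has its hinge at z≈155, so it is the one meant, at about (590,-53) with yaw about -9°.

```bash
cat >> h.py <<'E'
from scipy.spatial.transform import Rotation as Ro, Slerp
O=np.array([590,-53.5,0.]);YAW=-9.
def W(p,O=O,yaw=YAW): return O+Ro.from_euler('z',yaw,degrees=True).apply(p)
def tool(tilt=0,yaw=YAW): # tool down, tilted right-handed about stand x
    return Ro.from_euler('z',yaw,degrees=True)*Ro.from_euler('x',tilt)*Ro.from_euler('zyx',[180,0,180],degrees=True)
def rows(p0,R0,wps):
    out=[]
    for p1,R1,n in wps:
        S=Slerp([0,1],Ro.concatenate([R0,R1]));q=p0;Q=R0
        for k in range(1,n+1):
            a=p0+(np.array(p1)-p0)*k/n;A=S(k/n)
            out.append(np.r_[Q.inv().apply(a-q).round(1),(Q.inv()*A).as_rotvec().round(4)].tolist());q,Q=a,A
        p0,R0=np.array(p1),R1
    for i in range(0,len(out),5): print(out[i:i+5])
def cur():
    s=sense();return np.array(s["tool_pos"]),Ro.from_euler('xyz',s["tcp_rot"],degrees=True)
E
python3 - <<'E'
from h import *
R0=Ro.from_euler('xyz',[180,0,153.485],degrees=True);p0=np.array([267.854,536.898,249.992])
T=W([-25,0,0])
rows(p0,R0,[([330,430,350],R0,3),([T[0],T[1]+40,350],tool(),9),([T[0],T[1],260],tool(),3)])
print(T,tool().as_euler('xyz',degrees=True))
E
```

```text
[[-34.4, -22.6, -33.3, 0.0, 0.0, 0.0], [-34.4, -22.6, -33.3, 0.0, 0.0, 0.0], [-34.4, -22.6, -33.3, 0.0, 0.0, 0.0], [-45.2, -32.0, -0.0, 0.0, -0.0, -0.034], [-44.1, -33.6, -0.0, 0.0, 0.0, -0.034]]
[[-42.9, -35.0, -0.0, 0.0, -0.0, -0.034], [-41.7, -36.5, -0.0, 0.0, 0.0, -0.034], [-40.4, -37.9, -0.0, 0.0, 0.0, -0.034], [-39.1, -39.2, 0.0, 0.0, -0.0, -0.034], [-37.8, -40.5, 0.0, 0.0, 0.0, -0.034]]
[[-36.4, -41.8, 0.0, 0.0, 0.0, -0.034], [-34.9, -43.0, 0.0, 0.0, 0.0, -0.034], [-2.1, -13.2, 30.0, 0.0, 0.0, 0.0], [-2.1, -13.2, 30.0, 0.0, 0.0, 0.0], [-2.1, -13.2, 30.0, 0.0, 0.0, 0.0]]
[565.30779149 -49.58913837   0.        ] [-180.    0.  171.]
```

Call:
apply_moves([
  [-34.4,-22.6,-33.3,0,0,0],
  [-34.4,-22.6,-33.3,0,0,0],
  [-34.4,-22.6,-33.3,0,0,0],
  [-45.2,-32,0,0,0,-0.034],
  [-44.1,-33.6,0,0,0,-0.034],
], fingers=60, grip_force=25)

```text
time: 1.52
tool_pos: [382.9, 331.2, 350.8]
tcp_rot: [179.9, 0.1, 157.5]
ft_force: [1.1, 0.1, 0.3]
finger_gap: 60.1
grip_force: 0.0
```

Call:
apply_moves([
  [-42.9,-35,0,0,0,-0.034],
  [-41.7,-36.5,0,0,0,-0.034],
  [-40.4,-37.9,0,0,0,-0.034],
  [-39.1,-39.2,0,0,0,-0.034],
  [-37.8,-40.5,0,0,0,-0.034],
])

```text
time: 2.15
tool_pos: [513.5, 86.5, 350.2]
tcp_rot: [180.0, 0.0, 167.2]
ft_force: [-0.8, 0.0, -0.3]
finger_gap: 60.1
grip_force: 0.0
```

Call:
apply_moves([
  [-36.4,-41.8,0,0,0,-0.034],
  [-34.9,-43,0,0,0,-0.034],
  [-2.1,-13.2,30,0,0,0],
  [-2.1,-13.2,30,0,0,0],
  [-2.1,-13.2,30,0,0,0],
])

```text
time: 2.78
tool_pos: [565.2, -50.2, 259.0]
tcp_rot: [180.0, 0.0, 171.0]
ft_force: [-0.2, 0.1, 0.5]
finger_gap: 60.4
grip_force: 0.0
```

Call:
apply_moves([
  [0,0,20,0,0,0],
  [0,0,20,0,0,0],
  [0,0,20,0,0,0],
  [0,0,17,0,0,0],
  [0,0,0,0,0,0],
])

```text
time: 3.4
tool_pos: [564.2, -49.1, 181.0]
tcp_rot: [180.0, -0.2, 171.0]
ft_force: [-0.3, 0.2, 0.3]
finger_gap: 60.6
grip_force: 0.0
```

```bash
python3 - <<'E'
from h import *
p,d=snap("side");q,e=snap("top")
a=cv2.resize(p[180:300,250:400],(400,320));b=cv2.resize(q[130:250,220:370],(400,320))
cv2.imwrite('pics/c2.png',np.hstack([a,b])[:,:,::-1])
s=sense();print(s["time"],s["tool_pos"],s["tcp_rot"],s["ft_force"],s["finger_gap"])
for n in("side","top"): print([(np.round(r["xyz"]).tolist(),round(r["confidence"],2)) for r in models.place_of("cover_tab",n)])
E
```

```text
3.5 [565.43937174 -49.41005109 183.27678069] [1.79999511e+02 2.19650503e-02 1.71029377e+02] [-0.7949625   0.18159592 -0.12991477] 59.835196888527136
[([561.0, -242.0, 129.0], 0.58), ([298.0, 131.0, 251.0], 0.58)]
[([298.0, 126.0, 254.0], 0.72), ([572.0, -240.0, 124.0], 0.49), ([564.0, -48.0, 181.0], 0.37)]
```

View pics/c2.png

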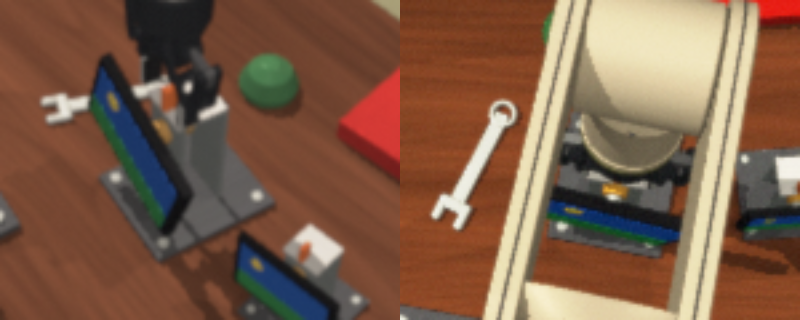

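The tab shows between the open fingers: side crop about (168,97), top crop about (613,190).

Call:
apply_moves([
  [0,0,0,0,0,0],
  [0,0,0,0,0,0],
  [0,0,0,0,0,0],
  [0,0,0,0,0,0],
  [0,0,0,0,0,0],
], fingers=0, grip_force=30)

```text
time: 4.22
tool_pos: [565.4, -49.2, 183.2]
tcp_rot: [180.0, 0.0, 171.0]
ft_force: [-0.3, 1.9, 3.0]
finger_gap: 7.0
grip_force: 33.8
```

```bash
python3 - <<'E'
from h import *
a0=np.arctan2(28,-50);r=np.hypot(50,28);o=[]
for t in np.radians(np.linspace(0,115,21)):
    o.append(W([25+r*np.cos(a0-t),0,155+r*np.sin(a0-t)]))
o=np.array(o);d=tool().inv().apply(np.diff(o,axis=0)).round(1)
for i in range(0,20,5): print(d[i:i+5].tolist())
E
```

```text
[[-3.1, 0.0, -4.9], [-3.5, -0.0, -4.5], [-4.0, -0.0, -4.2], [-4.4, 0.0, -3.7], [-4.7, -0.0, -3.3]]
[[-5.0, -0.0, -2.8], [-5.3, 0.0, -2.3], [-5.5, -0.0, -1.7], [-5.6, -0.0, -1.2], [-5.7, 0.0, -0.6]]
[[-5.7, -0.0, -0.0], [-5.7, 0.0, 0.5], [-5.6, -0.0, 1.1], [-5.5, 0.0, 1.7], [-5.3, 0.0, 2.2]]
[[-5.1, -0.0, 2.7], [-4.8, 0.0, 3.2], [-4.4, 0.0, 3.7], [-4.0, 0.0, 4.1], [-3.6, -0.0, 4.5]]
```

Gripped (the 7 mm opening matches the tab). Swinging the cover up.

Call:
apply_moves([
  [-3.1,0,-4.9,0,0,0],
  [-3.5,0,-4.5,0,0,0],
  [-4,0,-4.2,0,0,0],
  [-4.4,0,-3.7,0,0,0],
  [-4.7,0,-3.3,0,0,0],
])

```text
time: 4.85
tool_pos: [583.6, -52.1, 202.6]
tcp_rot: [180.0, -0.2, 171.0]
ft_force: [-4.1, 5.3, -2.8]
finger_gap: 7.6
grip_force: 31.9
```

Call:
apply_moves([
  [-5,0,-2.8,0,0,0],
  [-5.3,0,-2.3,0,0,0],
  [-5.5,0,-1.7,0,0,0],
  [-5.6,0,-1.2,0,0,0],
  [-5.7,0,-0.6,0,0,0],
])

```text
time: 5.48
tool_pos: [611.0, -56.5, 212.0]
tcp_rot: [180.0, -0.1, 171.0]
ft_force: [-4.5, 5.4, 0.9]
finger_gap: 7.3
grip_force: 30.9
```

```bash
python3 - <<'E'
from h import *
p,d=snap("side");q,e=snap("top")
a=cv2.resize(p[180:300,250:400],(400,320));b=cv2.resize(q[130:250,220:370],(400,320))
cv2.imwrite('pics/c3.png',np.hstack([a,b])[:,:,::-1])
s=sense();print(s["time"],s["tool_pos"],s["tcp_rot"],s["ft_force"],s["finger_gap"])
E
```

```text
5.575 [611.32103711 -56.55516983 212.0424072 ] [ 1.79979651e+02 -9.56754955e-02  1.71027277e+02] [-3.32648135  4.76510588 -0.51720007] 7.290020152658288
```

View pics/c3.png

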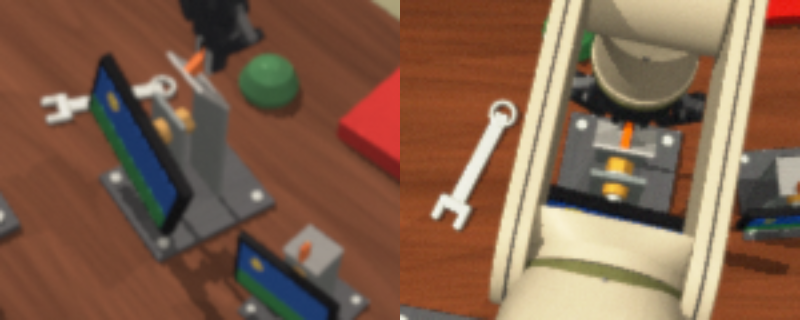

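The side crop shows the cover swung about 60° up with the tab held at about (193,62), and the brass bolt head exposed at about (185,118).

Call:
apply_moves([
  [-5.7,0,0,0,0,0],
  [-5.7,0,0.5,0,0,0],
  [-5.6,0,1.1,0,0,0],
  [-5.5,0,1.7,0,0,0],
  [-5.3,0,2.2,0,0,0],
])

```text
time: 6.2
tool_pos: [639.6, -61.1, 207.6]
tcp_rot: [180.0, 0.1, 171.0]
ft_force: [-2.2, 3.7, 4.7]
finger_gap: 7.7
grip_force: 30.2
```

Call:
apply_moves([
  [-5.1,0,2.7,0,0,0],
  [-4.8,0,3.2,0,0,0],
  [-4.4,0,3.7,0,0,0],
  [-4,0,4.1,0,0,0],
  [-3.6,0,4.5,0,0,0],
])

```text
time: 6.82
tool_pos: [662.3, -64.8, 190.1]
tcp_rot: [180.0, 0.2, 171.0]
ft_force: [1.8, 2.8, 6.6]
finger_gap: 7.4
grip_force: 32.9
```

Call:
apply_moves([
  [0,0,0,0,0,0],
  [0,0,0,0,0,0],
  [0,0,0,0,0,0],
  [0,0,0,0,0,0],
  [0,0,0,0,0,0],
], fingers=85)

```text
time: 7.45
tool_pos: [660.5, -64.7, 188.4]
tcp_rot: [-180.0, -0.0, 171.0]
ft_force: [-0.1, 0.4, 0.3]
finger_gap: 84.3
grip_force: 0.0
```

Call:
apply_moves([
  [0,0,-30,0,0,0],
  [0,0,-40,0,0,0],
  [-20,0,-40,0,0,0],
  [-50,0,-20,0,0,0],
  [-50,0,0,0,0,0],
])

```text
time: 8.07
tool_pos: [781.0, -83.6, 323.2]
tcp_rot: [-180.0, 0.4, 171.0]
ft_force: [1.8, 0.0, -0.0]
finger_gap: 85.2
grip_force: 0.0
```

```bash
python3 - <<'E'
from h import *
s=sense();print(s["time"],s["tool_pos"],s["tcp_rot"],s["ft_force"],s["finger_gap"])
p,d=snap("side");q,e=snap("top")
a=cv2.resize(p[180:280,250:375],(400,320),interpolation=cv2.INTER_CUBIC);b=cv2.resize(q[150:250,240:365],(400,320),interpolation=cv2.INTER_CUBIC)
cv2.imwrite('pics/c4.png',np.hstack([a,b])[:,:,::-1])
for n in("side","top"):
  for t in("mount","cover_hinge","cover_tab","bolt_head","photo_frame"):
    print(n,t,[(np.round(r["xyz"],1).tolist(),round(r["confidence"],2)) for r in models.place_of(t,n) if abs(r["xyz"][1]+53)<60])
E
```

```text
8.075 [780.98135475 -83.6288323  323.19058854] [-179.99226763    0.39091749  171.01851186] [ 1.84543499  0.02791606 -0.0281458 ] 85.17605813601656
side mount [([588.9, -54.3, -2.8], 0.59)]
side cover_hinge [([612.6, -56.1, 157.8], 0.68)]
side cover_tab [([667.0, -68.1, 129.9], 0.62)]
side bolt_head [([580.6, -53.7, 124.5], 0.68)]
side photo_frame [([530.3, -41.4, 125.5], 0.98)]
top mount []
top cover_hinge []
top cover_tab []
top bolt_head []
top photo_frame []
```

View pics/c4.png

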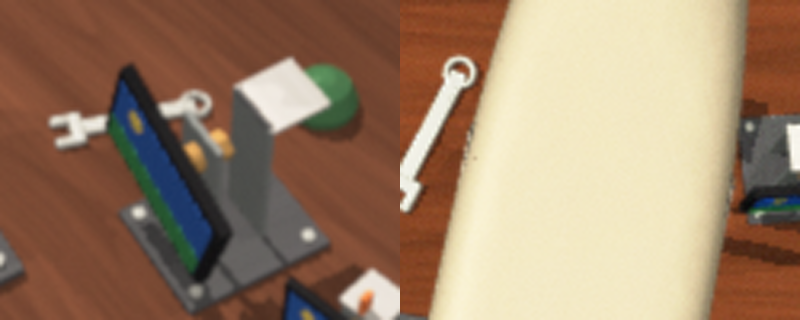

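The cover lies flipped over to the rear (side crop about (280,95)), and the bolt head is free at about (222,143). I'll clear the top view and measure.

Call:
apply_moves([
  [20,50,0,0,0,0],
  [20,50,0,0,0,0],
  [20,50,0,0,0,0],
  [20,50,0,0,0,0],
  [20,50,0,0,0,0],
])

```text
time: 9.3
tool_pos: [718.4, 180.8, 319.4]
tcp_rot: [180.0, 0.1, 171.0]
ft_force: [0.1, 0.3, 0.1]
finger_gap: 85.3
grip_force: 0.0
```

```bash
cat > m.py <<'E'
from h import *
from scipy.optimize import least_squares
def frame_tilt(n,d,yaw,O=O):
    X=cloud(n,d)
    for r in models.cut_out("photo_frame",n):
        m=cv2.erode(r["pixels"].astype(np.uint8),np.ones((3,3)))>0
        Q=X[m&(d>0)]
        L=Ro.from_euler('z',-yaw,degrees=True).apply(Q-O)
        L=L[(np.abs(L[:,0]+60)<18)&(np.abs(L[:,1])<110)&(L[:,2]>30)]
        if len(L)<200: continue
        rc=cv2.minAreaRect(L[:,1:].astype(np.float32));A=np.polyfit(L[:,1],L[:,0],1)
        print(n,'frame',len(L),'med',np.median(L,0).round(1),rc,'dyaw',np.degrees(np.arctan(-A[0])).round(2))
E
python3 - <<'E'
from m import *
s=sense();print(s["time"],s["tool_pos"])
for n in("side","top"):
    p,d=snap(n,n+'5.png');X=cloud(n,d)
    L=Ro.from_euler('z',-YAW,degrees=True).apply((X-O).reshape(-1,3)).reshape(X.shape)
    m=(np.abs(L[...,0]-50)<60)&(np.abs(L[...,1])<50)&(np.abs(L[...,2]-155)<10)
    print(n,'cover',m.sum(),cv2.minAreaRect(L[m][:,:2].astype(np.float32)),np.median(L[m][:,2]))
    frame_tilt(n,d,YAW)
    # brass bolt behind the bracket
    hsv=cv2.cvtColor(p,cv2.COLOR_RGB2HSV)
    b=(np.abs(L[...,1])<25)&(np.abs(L[...,2]-125)<22)&(np.abs(L[...,0]+5)<20)&(hsv[...,1]>100)
    if b.sum(): print('bolt',b.sum(),np.percentile(L[b],[5,50,95],axis=0).round(1))
    for t in("mount","cover_hinge","bolt_head","photo_frame"):
      print(n,t,[(np.round(Ro.from_euler('z',-YAW,degrees=True).apply(np.array(r["xyz"])-O),1).tolist(),round(r["confidence"],2)) for r in models.place_of(t,n) if abs(r["xyz"][1]+53)<60])
q=cv2.imread('pics/top5.png')[150:250,240:365];p=cv2.imread('pics/side5.png')[180:280,250:375]
cv2.imwrite('pics/c5.png',np.hstack([cv2.resize(a,(400,320),interpolation=cv2.INTER_CUBIC) for a in(p,q)]))
E
```

```text
9.3 [718.3667952  180.79538781 319.37730097]
side cover 424 ((54.60804748535156, -2.472219467163086), (62.32004928588867, 62.35291290283203), 89.18647003173828) 156.23162124174604
side frame 896 med [-65.1 -12.1 137.7] ((-4.418109893798828, 124.03057098388672), (162.8848876953125, 101.3045425415039), 16.98009490966797) dyaw 0.11
bolt 32 [[-9.600e+00 -1.390e+01  1.269e+02]
 [-4.400e+00 -7.000e+00  1.348e+02]
 [-1.000e-01  6.000e+00  1.393e+02]]
side mount [([-1.0, -3.0, 1.6], 0.93)]
side cover_hinge [([22.3, -1.1, 156.1], 0.63)]
side bolt_head [([-11.5, -1.6, 125.3], 0.97)]
side photo_frame [([-59.2, -0.2, 123.1], 0.96)]
top cover 505 ((51.435062408447266, -0.47714805603027344), (59.71873474121094, 62.27834701538086), 89.37297058105469) 157.4669930079838
top frame 604 med [-67.7   2.8 155.6] ((2.7959556579589844, 133.30538940429688), (162.40081787109375, 93.17191314697266), 17.489234924316406) dyaw 0.08
bolt 46 [[-14.9 -11.9 129.2]
 [ -8.8   0.  135.6]
 [ -3.2  10.9 139.6]]
top mount [([-0.2, 2.1, -0.5], 0.65)]
top cover_hinge [([18.3, 4.2, 154.8], 0.8)]
top bolt_head [([-11.4, 4.2, 127.0], 0.68)]
top photo_frame [([-62.1, 1.9, 120.5], 0.55)]
```

View pics/c5.png

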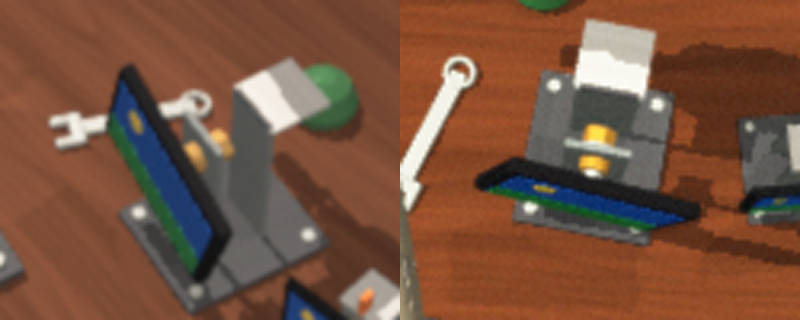

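Sag measured at about 0.30 rad (+y side up), and the stand position is confirmed to about 2 mm.

```bash
sed -i 's/^O=.*/O=np.array([589.5,-53.5,0.]);YAW=-9.2/' h.py; python3 - <<'E'
from h import *
p,R=cur();T=.30;u=np.array([0,-np.sin(T),np.cos(T)]);g=np.array([-3,0,125.])
R0=tool(0,-9.)
p0=np.array([780.0,-83.6,320]);p0=p # measured
rows(p0,R0,[(W(g+u*185),tool(T),6),(W(g+u*100),tool(T),4),(W(g+u*5),tool(T),5)])
print(p,W(g))
E
```

```text
[[15.9, -50.6, 2.8, -0.05, -0.0001, 0.0006], [15.9, -50.7, 0.2, -0.05, -0.0001, 0.0006], [15.9, -50.7, -2.3, -0.05, -0.0001, 0.0006], [15.8, -50.5, -4.8, -0.05, -0.0001, 0.0006], [15.8, -50.2, -7.4, -0.05, -0.0001, 0.0006]]
[[15.8, -49.8, -9.9, -0.05, -0.0001, 0.0006], [0.0, 0.0, 21.2, 0.0, 0.0, 0.0], [0.0, -0.0, 21.3, 0.0, 0.0, 0.0], [-0.0, 0.0, 21.2, 0.0, 0.0, 0.0], [0.0, -0.0, 21.3, 0.0, 0.0, 0.0]]
[[0.0, 0.0, 19.0, 0.0, 0.0, 0.0], [0.0, -0.0, 19.0, 0.0, 0.0, 0.0], [-0.0, 0.0, 19.0, 0.0, 0.0, 0.0], [0.0, -0.0, 19.0, 0.0, 0.0, 0.0], [0.0, 0.0, 19.0, 0.0, 0.0, 0.0]]
[719.59787036 178.09181611 318.31118195] [586.5385912  -53.02035644 125.        ]
```

Call:
apply_moves([
  [15.9,-50.6,2.8,-0.05,0,0.0006],
  [15.9,-50.7,0.2,-0.05,0,0.0006],
  [15.9,-50.7,-2.3,-0.05,0,0.0006],
  [15.8,-50.5,-4.8,-0.05,0,0.0006],
  [15.8,-50.2,-7.4,-0.05,0,0.0006],
], fingers=56)

```text
time: 10.52
tool_pos: [600.2, -60.2, 304.9]
tcp_rot: [165.6, 0.0, 170.8]
ft_force: [0.3, -0.9, -0.1]
finger_gap: 56.2
grip_force: 0.0
```

Call:
apply_moves([
  [15.8,-49.8,-9.9,-0.05,0,0.0006],
  [0,0,21.2,0,0,0],
  [0,0,21.2,0,0,0],
  [0,0,21.2,0,0,0],
  [0,0,21.2,0,0,0],
])

```text
time: 11.15
tool_pos: [581.4, -81.7, 220.3]
tcp_rot: [162.8, -0.0, 170.8]
ft_force: [0.6, 0.5, 0.1]
finger_gap: 56.1
grip_force: 0.0
```

```bash
python3 - <<'E'
from m import *
_,d=snap("side");frame_tilt("side",d,YAW)
p,R=cur();T=.30;g=np.array([-3,0,125.])
print(sense()["time"],p,(tool(T).inv()*R).as_rotvec().round(3),sense()["ft_force"],sense()["finger_gap"])
rows(p,R,[(W(g),tool(T),5)])
E
```

```text
side frame 983 med [-64.5 -11.5 135.4] ((-3.1280784606933594, 122.00421142578125), (167.28057861328125, 106.81378936767578), 17.83356475830078) dyaw 0.6
11.25 [580.02919243 -80.64706202 218.12959216] [-0.001  0.005  0.001] [-1.0335813  -0.18357776  0.31252839] 56.06626531670397
[[-0.5, -0.1, 19.5, 0.0002, -0.001, -0.0003], [-0.5, -0.1, 19.5, 0.0002, -0.001, -0.0003], [-0.5, -0.1, 19.5, 0.0002, -0.001, -0.0003], [-0.4, -0.1, 19.5, 0.0002, -0.001, -0.0003], [-0.4, -0.1, 19.5, 0.0002, -0.001, -0.0003]]
```

Call:
apply_moves([
  [-0.6,0,24,0,-0.001,0],
  [-0.6,0,24,0,-0.001,0],
  [-0.6,0,24,0,-0.001,0],
  [-0.5,0,24,0,-0.001,0],
  [0,0,0,0,0,0],
])

```text
time: 11.88
tool_pos: [587.3, -53.3, 128.0]
tcp_rot: [162.8, 0.0, 170.8]
ft_force: [-0.5, 0.1, 0.5]
finger_gap: 55.8
grip_force: 0.0
```

```bash
python3 - <<'E'
from m import *
p,d=snap("side");frame_tilt("side",d,YAW);q,e=snap("top")
a=cv2.resize(p[180:280,250:375],(400,320),interpolation=cv2.INTER_CUBIC);b=cv2.resize(q[150:250,240:365],(400,320),interpolation=cv2.INTER_CUBIC)
cv2.imwrite('pics/c6.png',np.hstack([a,b])[:,:,::-1])
s=sense();print(s["time"],s["tool_pos"],s["tcp_rot"],s["ft_force"],s["wrist_torque"])
print(Ro.from_euler('z',-YAW,degrees=True).apply(s["tool_pos"]-O))
E
```

```text
12.025 [589.24682958 -54.28548154 130.90864453] [162.83370903   0.31359095 170.72614072] [-0.68114527 -0.0586539   0.46483507] [-0.14069394  0.02025399  0.01754862]
[-1.24329982e-01 -8.15854502e-01  1.30908645e+02]
```

View pics/c6.png

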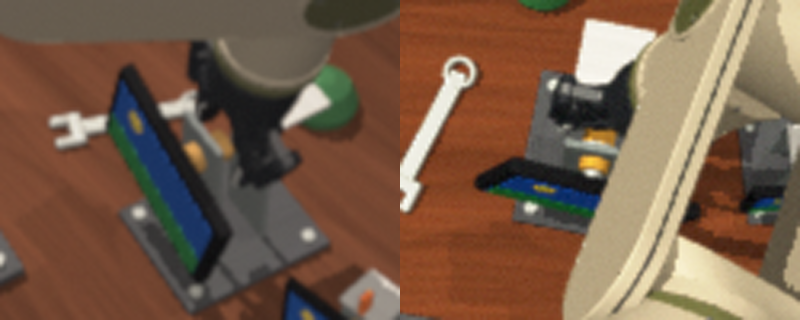

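Fingers straddle the bolt head (side crop about (225,145)) behind the bracket. Letting it settle before closing.

Call:
apply_moves([
  [0,0,0,0,0,0],
  [0,0,0,0,0,0],
  [0,0,0,0,0,0],
  [0,0,0,0,0,0],
  [0,0,0,0,0,0],
])

```text
time: 12.65
tool_pos: [588.3, -53.5, 129.1]
tcp_rot: [162.8, 0.2, 170.7]
ft_force: [-0.1, 0.3, 0.1]
finger_gap: 56.2
grip_force: 0.0
```

```bash
python3 - <<'E'
from h import *
p,R=cur();T=.30;print(Ro.from_euler('z',-YAW,degrees=True).apply(p-O))
rows(p,R,[(W(np.array([-3,0,125.])),tool(T),1)])
E
```

```text
[ -1.15610678  -0.22167079 129.10970785]
[[1.9, -1.0, 4.0, 0.0, 0.0033, 0.0001]]
```

Call:
apply_moves([
  [0.9,-0.5,2,0,0.003,0],
  [0.9,-0.5,2,0,0,0],
  [0,0,0,0,0,0],
  [0,0,0,0,0,0],
  [0,0,0,0,0,0],
])

```text
time: 13.28
tool_pos: [586.7, -53.1, 125.1]
tcp_rot: [162.8, 0.0, 170.8]
ft_force: [0.1, 0.1, 0.4]
finger_gap: 55.9
grip_force: 0.0
```

Call:
apply_moves([
  [0,0,0,0,0,0],
  [0,0,0,0,0,0],
  [0,0,0,0,0,0],
  [0,0,0,0,0,0],
  [0,0,0,0,0,0],
], fingers=0, grip_force=60)

```text
time: 13.9
tool_pos: [586.7, -52.7, 125.4]
tcp_rot: [162.8, 0.0, 170.8]
ft_force: [-1.5, 4.6, 5.1]
finger_gap: 22.5
grip_force: 59.3
```

Call:
apply_moves([
  [0,0,0,0,0,0],
  [0,0,0,0,0,0],
  [0,0,0,0,0,0],
  [0,0,0,0,0,0],
  [0,0,0,0,0,0],
])

```text
time: 14.52
tool_pos: [586.7, -52.7, 125.4]
tcp_rot: [162.8, 0.0, 170.8]
ft_force: [-1.7, 3.8, 5.1]
finger_gap: 22.5
grip_force: 59.3
```

```bash
python3 - <<'E'
from m import *
p,R=cur();s=sense();print(s["time"],Ro.from_euler('z',-YAW,degrees=True).apply(p-O),(tool(0).inv()*R).as_rotvec(),s["ft_force"],s["wrist_torque"],s["finger_gap"],s["grip_force"])
_,d=snap("side");frame_tilt("side",d,YAW)
E
```

```text
14.525 [ -2.86760115   0.38554369 125.3808987 ] [-3.00645360e-01 -5.71058561e-04 -2.85369935e-04] [-1.65926328  3.78920342  5.07769773] [0.68225597 0.24878979 0.17480422] 22.525279687047277 59.33301255572587
side frame 903 med [-64.5 -16.3 138.4] ((-4.125331878662109, 126.05021667480469), (166.4111785888672, 101.61312866210938), 17.610055923461914) dyaw 0.83
```

Flats gripped squarely (22.5 mm opening). Turning level about the bolt axis.

Call:
apply_moves([
  [0,0,0,0.03,0,0],
  [0,0,0,0.03,0,0],
  [0,0,0,0.03,0,0],
  [0,0,0,0.03,0,0],
  [0,0,0,0.03,0,0],
])

```text
time: 15.25
tool_pos: [586.8, -52.6, 125.4]
tcp_rot: [171.4, 0.0, 170.8]
ft_force: [-2.2, 4.1, 4.4]
finger_gap: 23.0
grip_force: 59.5
```

Call:
apply_moves([
  [0,0,0,0.03,0,0],
  [0,0,0,0.03,0,0],
  [0,0,0,0.03,0,0],
  [0,0,0,0.03,0,0],
  [0,0,0,0.03,0,0],
])

```text
time: 15.88
tool_pos: [586.8, -52.6, 125.4]
tcp_rot: [-180.0, 0.0, 170.8]
ft_force: [-2.4, 4.5, 4.6]
finger_gap: 22.4
grip_force: 59.6
```

Call:
apply_moves([
  [0,0,0,0,0,0],
  [0,0,0,0,0,0],
  [0,0,0,0,0,0],
  [0,0,0,0,0,0],
  [0,0,0,0,0,0],
])

```text
time: 16.5
tool_pos: [586.8, -52.6, 125.5]
tcp_rot: [180.0, 0.0, 170.8]
ft_force: [-2.1, 4.6, 5.2]
finger_gap: 23.0
grip_force: 59.9
```

```bash
python3 - <<'E'
from m import *
p,R=cur();s=sense();print(s["time"],Ro.from_euler('z',-YAW,degrees=True).apply(p-O),(tool(0).inv()*R).as_rotvec(),s["ft_force"],s["wrist_torque"],s["finger_gap"],s["grip_force"])
for k in range(2):
    p,d=snap("side");frame_tilt("side",d,YAW)
q,e=snap("top");frame_tilt("top",e,YAW)
a=cv2.resize(p[180:280,250:375],(400,320),interpolation=cv2.INTER_CUBIC);b=cv2.resize(q[150:250,240:365],(400,320),interpolation=cv2.INTER_CUBIC)
cv2.imwrite('pics/c7.png',np.hstack([a,b])[:,:,::-1])
E
```

```text
16.5 [ -2.83699585   0.47381064 125.45359042] [-0.00064654 -0.00075454 -0.00019831] [-2.10195329  4.56535439  5.23172109] [0.68779859 0.39901071 0.00264958] 22.997000522981146 59.88701967056841
side frame 905 med [-64.5 -21.1 135.6] ((-7.635643005371094, 125.45123291015625), (161.66932678222656, 101.81533813476562), 0.7698801159858704) dyaw 0.86
side frame 900 med [-64.4 -22.2 139.5] ((-7.7615966796875, 127.60882568359375), (166.486328125, 101.69026947021484), 3.293947696685791) dyaw 0.77
top frame 465 med [-67.4  -2.9 160.1] ((-4.4778594970703125, 128.95928955078125), (96.2249984741211, 125.55271911621094), 89.30683898925781) dyaw -0.31
top frame 563 med [-67.4  -2.3 159.2] ((-1.760040283203125, 122.63859558105469), (110.0386734008789, 127.38522338867188), 88.50000762939453) dyaw -0.23
```

View pics/c7.png

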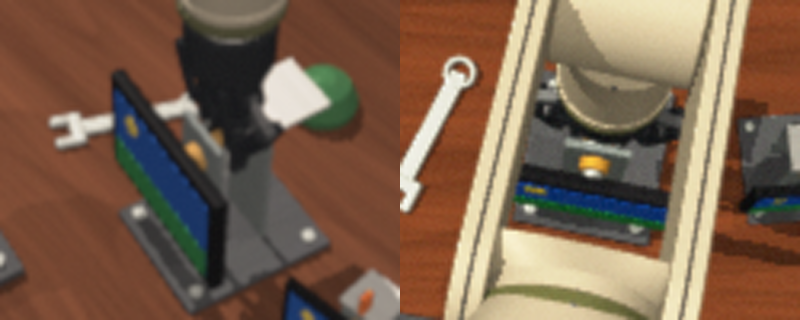

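The frame looks level in both views. One finer check on its top edge.

```bash
python3 - <<'E'
from m import *
for n in("side","top"):
  for k in range(2):
    p,d=snap(n);X=cloud(n,d);L=Ro.from_euler('z',-YAW,degrees=True).apply((X-O).reshape(-1,3))
    L=L[(np.abs(L[:,0]+60)<14)&(np.abs(L[:,1])<95)&(L[:,2]>100)&(L[:,2]<190)]
    b=[(y,np.percentile(L[np.abs(L[:,1]-y)<6][:,2],92)) for y in range(-66,72,12) if (np.abs(L[:,1]-y)<6).sum()>8]
    b=np.array(b);f=np.polyfit(b[:,0],b[:,1],1);print(n,np.degrees(np.arctan(f[0])).round(2),b.round().tolist())
E
```

```text
side -0.01 [[-66.0, 173.0], [-54.0, 172.0], [-42.0, 173.0], [-30.0, 173.0], [-18.0, 173.0], [-6.0, 172.0], [6.0, 172.0], [18.0, 173.0], [30.0, 172.0], [42.0, 173.0], [54.0, 173.0], [66.0, 172.0]]
side 0.02 [[-66.0, 173.0], [-54.0, 173.0], [-42.0, 173.0], [-30.0, 174.0], [-18.0, 173.0], [-6.0, 173.0], [6.0, 173.0], [18.0, 173.0], [30.0, 172.0], [42.0, 174.0], [54.0, 172.0], [66.0, 173.0]]
top -0.19 [[-66.0, 175.0], [-54.0, 174.0], [-42.0, 175.0], [-30.0, 175.0], [-18.0, 175.0], [-6.0, 175.0], [6.0, 175.0], [18.0, 174.0], [30.0, 174.0], [42.0, 175.0], [54.0, 175.0]]
top -0.12 [[-66.0, 175.0], [-54.0, 174.0], [-42.0, 175.0], [-30.0, 175.0], [-18.0, 175.0], [-6.0, 176.0], [6.0, 175.0], [18.0, 174.0], [30.0, 174.0], [42.0, 175.0], [54.0, 175.0]]
```

Level within 0.2°.

```bash
python3 -c "
from bench import job;print(job.hand_in())"
```

```text
the job is handed in; nothing more can be done
None
```

The job is handed in at about 17 s of the 48 s: the cover is flipped onto its back, the frame is level to within about 0.2° by camera, and the gripper is still holding the bolt head at about 60 N, with no sign of contact with the frame or the other things on the desk.

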